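# Refill the tea caddy and click its lid shut

### The job

Pick up the small dark tray by its handle bar and tip its four pressed tea cakes into the open aluminium caddy, without touching the cakes with the fingers. Then swing the caddy's lid over and press its free edge, the one away from the hinge, down past the spring catch until it clicks and stays fully shut. Leave the empty tray standing flat on the table again, and do not disturb the other things there.

Things in the scene. Friction and masses are not known exactly. Their poses are not given: they have to be found in the camera images.
- caddy: Open-topped aluminium caddy box fixed to the table, 110 (x) x 126 (y) outside, 75 high, walls and floor 3 thick. Origin at the centre of its underside, z up; its +x side carries the spring catch (a steel clip with a round button, reaching 27 out from that wall, no higher than the shut lid), its -x side, towards the robot, carries the lid's hinge.
- lid (a joint): Hinge angle (rad) of the caddy lid: 0 = shut and latched, grows as it opens, 1.57 = upright, up to 2.05 = leaning to the robot. The stiff hinge lets it stay where left. Coming down, it meets the catch at about 0.13 rad and stops; about 6 N down on the free edge pushes it past, it clicks and is held at 0.
- lid_hinge (a point): Middle of the lid's hinge line, 55 from the caddy's centre on its -x side, at rim height 75; it lies on the plane of the lid's inner face. Axes turn with the lid: x from the hinge towards the free edge, y along the hinge, z out of the outer face.
- lid_edge (a point): Middle of the lid's free edge, on the outer face (the upper face when shut); axes as lid_hinge. The lid is a flat aluminium plate, 113 from hinge line to free edge, 128 wide, 5 thick, no handle, 120 g; under the middle of this edge a rounded lip 30 wide sticks out 11 past it, which goes under the catch.
- tray_handle (a point): Grip point on the tray's pale handle bar, mid-height, 56 above the tray's underside. Axes: x to the open pouring end, y across, z up. The bar runs along x above the middle of the pan, 14 wide (y) x 16 high, from 46 behind this point to 32 ahead, carried by a post at the rear wall. Tray 140 g, loose.
- tray_lip (a point): Middle of the tray's pouring lip, on the upper face of its floor: 70 ahead (x) of tray_handle and 52 below it, same axes. The pan is slippery dark wood, 116 long (x) x 74 wide, floor 4 thick, walls 20 high on three sides, open at this end; cakes slide off it when it is tilted by some 20 degrees.
- tea1_mid (a point): Centre of a pressed tea cake, brown domed disc 26 in diameter, 16 high, about 12 g, lying loose in the tray.
- tea2_mid (a point): Centre of a pressed tea cake, brown domed disc 26 in diameter, 16 high, about 12 g, lying loose in the tray.
- tea3_mid (a point): Centre of a pressed tea cake, brown domed disc 26 in diameter, 16 high, about 12 g, lying loose in the tray.
- tea4_mid (a point): Centre of a pressed tea cake, brown domed disc 26 in diameter, 16 high, about 12 g, lying loose in the tray.
- bowl: Tan stoneware bowl, 116 across, 68 high, origin under its centre; leave alone. It stands to one side of the caddy and the tray to the other.
- cup: White cup, 68 across, 60 high, origin under its centre; leave alone.
- whisk: Bamboo whisk upside down on a green glazed shaper, 68 across, 155 high, origin under its centre; leave alone.
- tin: Round aluminium tin, 68 across, 100 high, origin under its centre; leave alone.
- jar: Glass jar with wooden cap, 54 across, 85 high, origin under its centre; leave alone.
- spoon: Wooden spoon 150 long lying along its x; leave alone.
There are look-alikes about, which are no part of the job. What is shaped like the part that bears tray_handle but red or turquoise is not meant.

How it is judged (in metres and radians):
On the way, in this order (a step that is already met when the one before it is completed fails the run):
1. all four tea cakes lie in the caddy (x of tea1_mid in the frame of caddy between -0.055 and 0.055 m and y of tea1_mid in the frame of caddy between -0.063 and 0.063 m and z of tea1_mid in the frame of caddy between 0 and 0.068 m and x of tea2_mid in the frame of caddy between -0.055 and 0.055 m and y of tea2_mid in the frame of caddy between -0.063 and 0.063 m and z of tea2_mid in the frame of caddy between 0 and 0.068 m and x of tea3_mid in the frame of caddy between -0.055 and 0.055 m and y of tea3_mid in the frame of caddy between -0.063 and 0.063 m and z of tea3_mid in the frame of caddy between 0 and 0.068 m and x of tea4_mid in the frame of caddy between -0.055 and 0.055 m and y of tea4_mid in the frame of caddy between -0.063 and 0.063 m and z of tea4_mid in the frame of caddy between 0 and 0.068 m), for 0.2 s.
2. the lid is pressed past its catch and shut, cakes inside (all of step 1 and value of joint lid below 0.03 rad), for 0.2 s.
At the end, for the whole second after the job is handed in: The lid is latched (hinge angle under 0.03 rad), all four tea cakes are inside the caddy, and the tray stands released, still and upright (within 0.1 rad) on the table, its handle point 50 to 62 mm above the table (all of step 2 and height (world z) of tray_handle between 0.05 and 0.062 m and angle between tray_handle's own z axis and vertical below 0.1 rad and linear speed of tray below 0.02 m/s); the robot touches nothing.
It fails at once if the fingers touch a tea cake (over 1 N) (contact force between the fingers and tea1 above 1 N or contact force between the fingers and tea2 above 1 N or contact force between the fingers and tea3 above 1 N or contact force between the fingers and tea4 above 1 N).
It fails at once if a bystander is moved more than 30 mm (distance of any of bowl, cup, whisk, tin, jar, spoon from where it was at the start of the episode above 0.03 m).
It also fails if it takes over 72 s, if anything falls off the work surface, if the arm or the gripper's body presses on something with over 40 N, if the wrist force passes 120 N, or if a joint passes its speed limit or range.

### The arm

A 6-joint arm with a two-finger parallel gripper is mounted at the origin on the work surface. World frame = base frame: x ahead of the robot, y to its left, z up, the work surface at z = 0. Lengths are in mm, angles in rad, forces in N, time in s.
With the tool pointing down it reaches from about 300 to 750 mm from the base axis. Payload 8.5 kg.
Tool frame: the origin (TCP) lies midway between the tips of the shut fingers; the grasp point (between the pads) lies 19 mm behind it; z points along the fingers, y is the direction in which the jaws open and shut (so a half turn about z gives the same grasp; the last joint's range is limited). The gripper opens to 85 mm and grips with 20 to 120 N. Pads are 22 mm wide; open, the fingers measure 114 mm over their backs; the gripper's body (76 mm by 85 mm) begins 54 mm behind the grasp point. The pads swing forward as they close: fully open they stand 13 mm farther back than shut.
Start: joints at [-1.484, 0.381, 1.297, -0, 1.464, -0.215], TCP at [163.476, -525.125, 231.322] pointing down, gripper open.
Joint ranges: [-3.11, 3.11], [-0.89, 2.33], [0.22, 2.48], [-1.42, 4.56], [0.17, 2.85], [-2.88, 2.88]. Speed limits (rad/s): [2.39, 2.39, 3.14, 3.14, 3.14, 3.14].

### API

Orientations are given as a unit quaternion [w, x, y, z].
In Python, from plant import manip gives the robot as it stands.
- The arm moves only by the shell command python3 -m inch 'ROWS' [OPENING] [FORCE]. ROWS is JSON, a list of rows, each a list of 2 entries, a list of its own where there are three numbers: the shift along the world's x, y, z in cm, then the turn about the world's z in degrees. A call has 1 to 10 rows; each row shifts and turns the commanded pose from where the row before left it; what a row does not reach is not made up. A row lasts 1/8 s, in which the tool goes at most 62.5 mm and 10.7 degrees, less where a joint would pass 70% of its speed; a pose out of reach is approached as far as the arm can. A call is refused whole if a number of a shift passes 6.25 or a number of a turn 10.7, either way. A call with a gripper value outside its range is refused whole. OPENING is the finger opening in cm, from 0 to 8.54, set as the call begins (- or left out, the last holds). The fingers move at their own pace and stop on an object; FORCE is the grip in N (left out, the last holds). Time passes only in rows, so rows that do not move let the fingers close. It gives the time, the measured TCP pose, the force and the opening at its end, in the units of the state.
- manip.get_obs(): the state, without advancing time (a new reading comes with each control period).
- manip.capture(name): name is "scene" or "top" or "wrist"; returns a dict with "color" (480x640x3 uint8, red, green, blue), "range_z" (480x640 float32, mm along the optical axis (not along the pixel's ray), 0 where there is no reading), "mtx" (3x3 intrinsics, pixels), "eye" and "orientation" of the camera in the world. Camera axes: x right, y up, looking along -z (the intrinsics and any distortion apply to the point x, -y, -z); pixel columns grow to the right and rows downward; lengths in mm; the calibration is good to about 2 mm. A picture is of the moment at which its call begins.
- manip.close_job(): hands the job in, once; it reports no verdict.
The state is a dict: "clock": time; "joints": joint angles; "joint_velocities": joint speeds; "effort": joint torques, N m; "tool_pos": TCP position; "orientation": TCP orientation; "ft_force": force on the tool from outside, world axes, zero at the start; "moment": the same for the moment, N m; "grip_width": opening from 0.0 (shut) to 1.0 (fully open).
Only numpy, scipy, OpenCV 4.12 (cv2) and the standard library are available. Lean on these libraries where they do the work, as an engineer would, in place of code of your own. Each camera call takes 0.05 s, during which the arm holds its last target.

## Working session

There is one attempt and no reset: what is moved stays moved. The work goes in short steps, Python scripts to look and compute and a shell command to move; the robot and the scene stay as the last step left them, time stands still between calls to the robot, and variables do not carry over. Pictures are saved under pics/ and viewed, and the job is handed in when it is done.

```bash
ls; mkdir -p pics; cat > h.py <<'E'
import numpy as np, cv2
from plant import manip
from scipy.spatial.transform import Rotation as R
def cap(n,name=None):
    c=manip.capture(n)
    if name: cv2.imwrite(f'pics/{name}.png',c['color'][...,::-1])
    np.savez(f'pics/{name or n}.npz',**{k:np.asarray(v) for k,v in c.items()})
    return c
def pt(c,u,v,d=None):
    if d is None: d=float(c['range_z'][int(v),int(u)])
    K=np.asarray(c['mtx']); x=(u-K[0,2])/K[0,0]*d; y=(v-K[1,2])/K[1,1]*d
    q=np.asarray(c['orientation']); r=R.from_quat([q[1],q[2],q[3],q[0]])
    return r.apply([x,-y,-d])+np.asarray(c['eye'])
def cloud(c):
    d=c['range_z'].astype(float);K=c['mtx'];v,u=np.mgrid[:480,:640]
    P=np.stack([(u-K[0,2])/K[0,0]*d,-(v-K[1,2])/K[1,1]*d,-d],-1).reshape(-1,3)
    q=c['orientation'];r=R.from_quat([q[1],q[2],q[3],q[0]])
    W=(r.apply(P)+c['eye']).reshape(480,640,3);W[d==0]=np.nan
    return W
def load(n): return {k:v for k,v in np.load(f'pics/{n}.npz').items()}
def crop(n,x0,y0,x1,y1,s,out):
    im=cv2.imread(f'pics/{n}.png')[y0:y1,x0:x1]; cv2.imwrite(f'pics/{out}.png',cv2.resize(im,None,fx=s,fy=s,interpolation=cv2.INTER_CUBIC))
E
python3 - <<'E'
from h import *
for n in('scene','top','wrist'):
    c=cap(n,n+'0'); print(n,c['mtx'].tolist(),np.round(c['eye'],1),np.round(c['orientation'],3),[k for k in c])
print(manip.get_obs())
E
```

```text
pics
scene [[533.98818917894, 0.0, 317.48012861589166], [0.0, 533.98818917894, 246.00995075970297], [0.0, 0.0, 1.0]] [ 875.9 -611.9 1090.1] [0.92  0.284 0.078 0.259] ['color', 'range_z', 'mtx', 'eye', 'orientation']
top [[440.938817574603, 0.0, 318.24445956791516], [0.0, 440.938817574603, 235.87906184886577], [0.0, 0.0, 1.0]] [ 402.3  -13.4 1359. ] [-0.703 -0.025  0.019  0.71 ] ['color', 'range_z', 'mtx', 'eye', 'orientation']
wrist [[358.130161059226, 0.0, 329.2251366576034], [0.0, 358.130161059226, 244.59985377340848], [0.0, 0.0, 1.0]] [ 233.3 -503.1  374. ] [ 0.797 -0.116  0.086 -0.587] ['color', 'range_z', 'mtx', 'eye', 'orientation']
{'clock': 0.15, 'joints': array([-1.48428846e+00,  3.81087713e-01,  1.29801522e+00, -1.20336086e-05,
        1.46359085e+00, -2.15290539e-01]), 'joint_velocities': array([-0.00102732, -0.0028707 , -0.00381265, -0.00020312,  0.00089001,
       -0.00066452]), 'effort': array([ 3.16376201e-03, -4.48624206e+01, -2.31344604e+01, -1.33904327e-04,
        3.78455064e-03, -2.28386696e-07]), 'tool_pos': array([ 163.46220865, -524.93081797,  230.85274089]), 'orientation': array([-5.49808308e-04,  9.88636056e-01,  1.50327795e-01,  2.94575734e-05]), 'ft_force': array([-0.16611928,  0.49509283,  0.06870337]), 'moment': array([-0.01307254, -0.03232591,  0.01430696]), 'grip_width': 0.9999508292466216}
```

View pics/scene0.png

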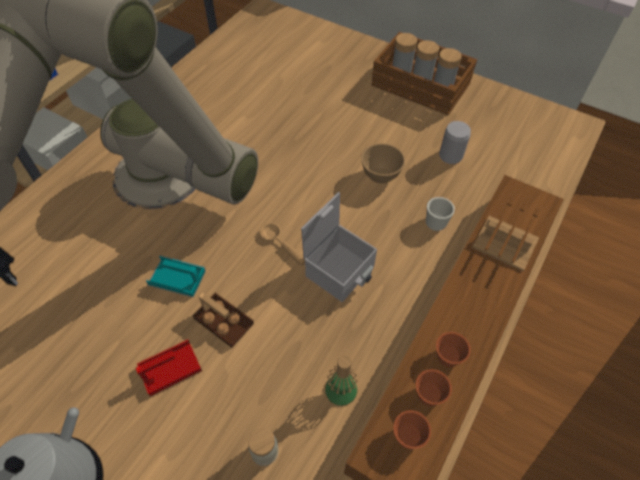

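View pics/top0.png

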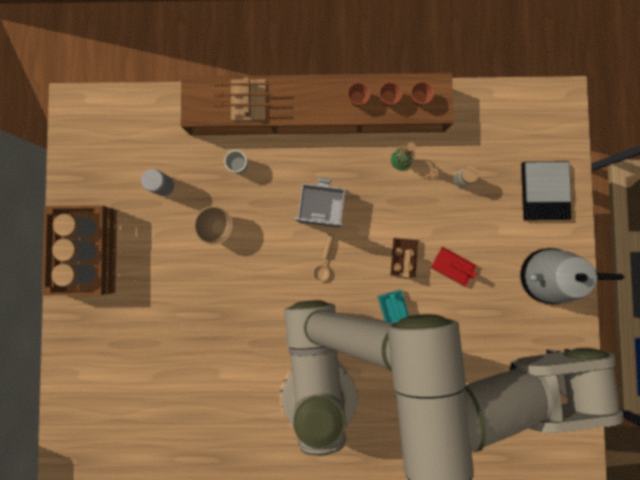

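View pics/wrist0.png

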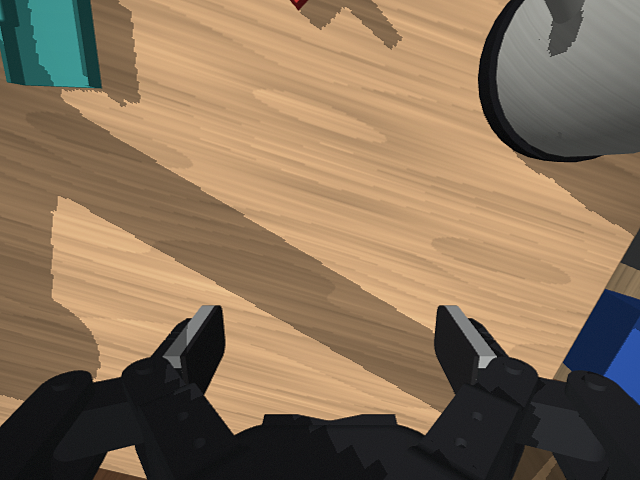

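```bash
python3 - <<'E'
from h import *
crop('top0',280,160,500,325,3.6,'t1'); crop('scene0',140,180,400,380,3,'s1')
c=load('top0');W=cloud(c)
for u,v in [(322,205),(300,190),(343,190),(302,220),(404,258),(393,307),(455,266),(330,245),(322,272),(401,160),(462,178),(235,160),(213,226),(155,180)]:
    print(u,v,np.round(W[v,u],0))
E
```

```text
322 205 [582. -15.   4.]
300 190 [630.  53.   5.]
343 190 [622. -78.  45.]
302 220 [520.  40. 169.]
404 258 [ 416. -265.    3.]
393 307 [ 273. -219.   60.]
455 266 [ 391. -402.   61.]
330 245 [458. -38.  17.]
322 272 [376. -13.   6.]
401 160 [ 708. -252.   58.]
462 178 [ 647. -425.   80.]
235 160 [726. 255.   7.]
213 226 [520. 321.  10.]
155 180 [647. 467. 101.]
```

View pics/t1.png

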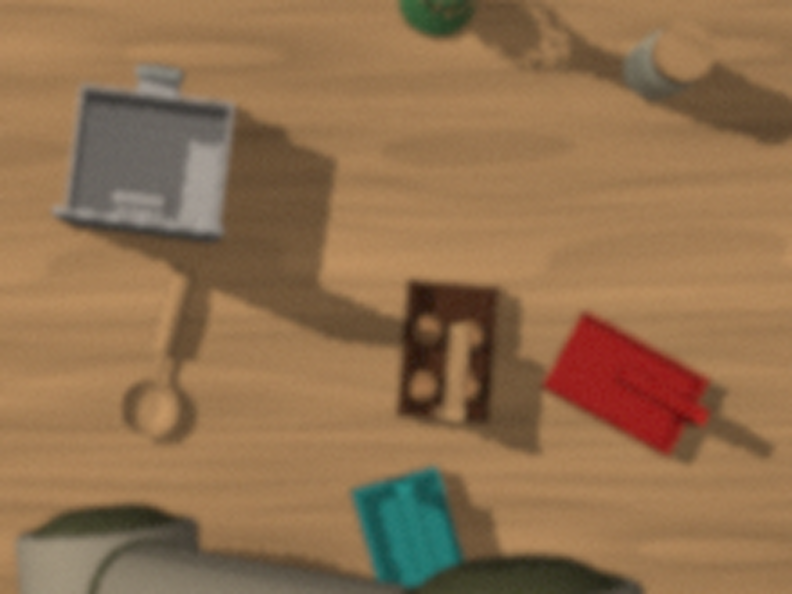

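View pics/s1.png

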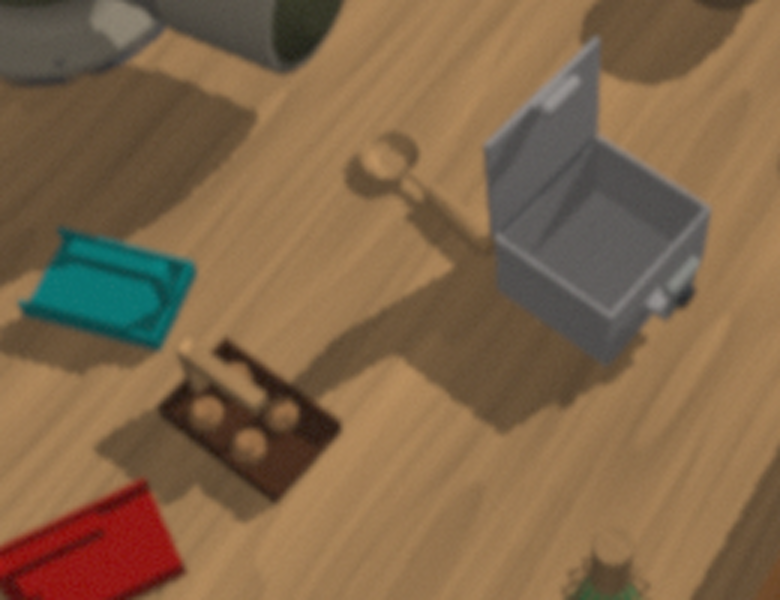

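```bash
python3 - <<'E'
from h import *
for n in('top0','scene0'):
    c=load(n);W=cloud(c);C=c['color'].astype(int)
    X,Y,Z=W[...,0],W[...,1],W[...,2]
    reg=(X>320)&(X<490)&(Y>-330)&(Y<-200)
    m=reg&(Z>52)&(Z<75)
    P=W[m]; print(n,'bar',len(P),P.mean(0).round(1),np.median(P[:,2]))
    if len(P)>5:
        r=cv2.minAreaRect(P[:,:2].astype(np.float32));print(r, cv2.boxPoints(r).round(0).tolist())
    dark=reg&(C.sum(-1)<190)&(Z<60)
    P=W[reg&(Z>15)&(Z<30)];r=cv2.minAreaRect(P[:,:2].astype(np.float32));print('walls+cakes',len(P),r,cv2.boxPoints(r).round(0).tolist())
    reg=(X>430)&(X<720)&(Y>-120)&(Y<90)
    P=W[reg&(Z>69)&(Z<80)]; print('rim',len(P),P[:,:2].min(0),P[:,:2].max(0))
    r=cv2.minAreaRect(P[:,:2].astype(np.float32));print(r,cv2.boxPoints(r).round(0).tolist())
    for z0 in (90,110,130,150,165,175,185):
        P=W[reg&(abs(Z-z0)<6)]
        if len(P)>3:
            l=np.polyfit(P[:,1],P[:,0],1); print('lid',z0,len(P),P.mean(0).round(1),P[:,1].min().round(),P[:,1].max().round(),l.round(3))
E
```

```text
top0 bar 143 [ 402.4 -260.7   64.2] 64.53584489443847
((401.22784423828125, -261.1665344238281), (14.223662376403809, 76.94139099121094), 84.59088134765625) [[362.0, -265.0], [439.0, -272.0], [440.0, -258.0], [364.0, -250.0]]
walls+cakes 293 ((398.3199462890625, -260.84478759765625), (76.13851165771484, 158.12939453125), 84.37266540527344) [[316.0, -291.0], [473.0, -306.0], [481.0, -231.0], [323.0, -215.0]]
rim 179 [510.40319576 -79.79715968] [653.24106999  55.81262357]
((585.326416015625, -13.197151184082031), (126.29634094238281, 138.39878845214844), 82.24772644042969) [[508.0, -66.0], [645.0, -85.0], [662.0, 40.0], [525.0, 59.0]]
lid 90 5 [522.4  36.5  91.6] 12.0 55.0 [1.50000e-01 5.16913e+02]
lid 110 8 [515.4  -6.7 109.8] -42.0 46.0 [1.40000e-01 5.16331e+02]
lid 130 12 [516.2   2.6 130.7] -56.0 56.0 [1.40000e-01 5.15807e+02]
lid 150 10 [514.2  -8.1 150.6] -66.0 46.0 [1.35000e-01 5.15265e+02]
lid 165 23 [514.4  -4.1 165.2] -49.0 56.0 [1.36000e-01 5.14927e+02]
lid 175 11 [514.3  -4.2 174.8] -54.0 53.0 [1.35000e-01 5.14888e+02]
lid 185 95 [516.6  -6.7 188.1] -68.0 58.0 [1.36000e-01 
[... 435 characters left out ...]
509.33307958 -83.59385268] [655.84887795  56.53875052]
((587.1048583984375, -14.280448913574219), (129.2903289794922, 137.87860107421875), 81.35633087158203) [[509.0, -68.0], [646.0, -89.0], [665.0, 39.0], [529.0, 60.0]]
lid 90 118 [521.6  -7.7  90.4] -71.0 60.0 [1.37000e-01 5.22689e+02]
lid 110 113 [520.7  -8.5 110. ] -70.0 58.0 [1.38000e-01 5.21846e+02]
lid 130 131 [520.   -8.9 129.6] -70.0 58.0 [1.41000e-01 5.21226e+02]
lid 150 132 [519.7  -8.  150.1] -69.0 58.0 [1.38000e-01 5.20789e+02]
lid 165 94 [517.9 -17.2 164.9] -68.0 60.0 [1.41000e-01 5.20322e+02]
lid 175 95 [517.2 -18.2 175.3] -68.0 57.0 [1.41000e-01 5.19805e+02]
lid 185 178 [517.4  -8.  186.5] -68.0 57.0 [1.37000e-01 5.18507e+02]
```

```bash
python3 -m inch '[[[3.5,3.7,-0.5],-4],[[3.5,3.8,-0.5],-4],[[3.5,3.8,-1],-4],[[3.5,3.8,-1],-4],[[3.5,3.7,-1],-4],[[3.5,3.7,-1],-2.9],[[3.5,3.7,-1],0],[[0,0,0],0],[[0,0,0],0]]' 5 60; python3 - <<'E'
from h import *
c=cap('wrist','wrist1');print(manip.get_obs())
c=cap('scene','scene1')
E
```

```text
clock: 1.27
tool_pos: [408.3, -263.4, 171.3]
orientation: [0.0, 0.999, -0.049, -0.0]
ft_force: [0.1, -0.5, 0.3]
grip_width: 0.584
{'clock': 1.325, 'joints': array([-8.18048840e-01,  3.26252616e-01,  1.57050202e+00, -2.25655256e-04,
        1.24454548e+00,  8.51513634e-01]), 'joint_velocities': array([-0.01422116, -0.00260327, -0.00088301, -0.0001732 ,  0.00179385,
        0.00163433]), 'effort': array([ 9.63131413e-01, -3.91103268e+01, -2.03797638e+01,  2.65980471e-02,
        7.96929002e-03,  6.01431075e-04]), 'tool_pos': array([ 408.09292899, -263.85960784,  171.45948846]), 'orientation': array([ 1.78511547e-04,  9.98782671e-01, -4.93269026e-02,  3.08406587e-05]), 'ft_force': array([-0.51273245, -0.14926948,  0.7064378 ]), 'moment': array([-0.03490896, -0.02793344, -0.05333603]), 'grip_width': 0.5847907640073735}
```

View pics/wrist1.png

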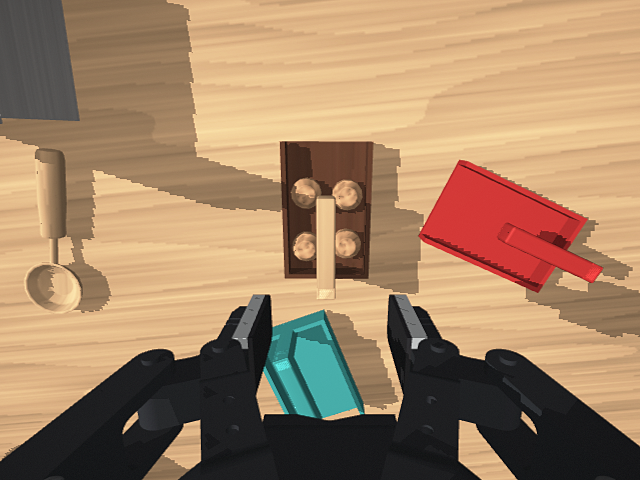

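The wrist picture shows the dark tray with pale bar from (326,197) to (326,298), four cakes around (305–347,190–245), the red (505,225) and turquoise (315,365) look-alikes apart. Fine check of the bar.

```bash
python3 - <<'E'
from h import *
for n,(x0,y0,x1,y1) in {'wrist1':(315,190,340,305)}.items():
    c=load(n);W=cloud(c)
    S=W[y0:y1,x0:x1]; m=(S[...,2]>58)&(S[...,2]<72);P=S[m]
    r=cv2.minAreaRect(P[:,:2].astype(np.float32));print(len(P),np.median(P[:,2]),r,cv2.boxPoints(r).round(1).tolist())
    for u,v in [(305,190),(347,195),(303,244),(347,243),(285,142),(372,142),(326,150)]: print(u,v,W[v,u].round(1))
crop('wrist1',250,110,410,320,2.8,'w1c')
E
```

```text
1951 64.43640665266875 ((402.284423828125, -259.71844482421875), (13.762605667114258, 78.08045196533203), 84.472412109375) [[362.79998779296875, -262.79998779296875], [440.5, -270.29998779296875], [441.79998779296875, -256.6000061035156], [364.1000061035156, -249.10000610351562]]
305 190 [ 442.4 -246.3   21.4]
347 195 [ 434.8 -280.2   20.3]
303 244 [ 396.5 -239.1   20.3]
347 243 [ 393.9 -276.7   20.8]
285 142 [ 481.4 -234.4   15.7]
372 142 [ 474.6 -303.2   21. ]
326 150 [ 471.6 -266.4    4.6]
```

View pics/w1c.png

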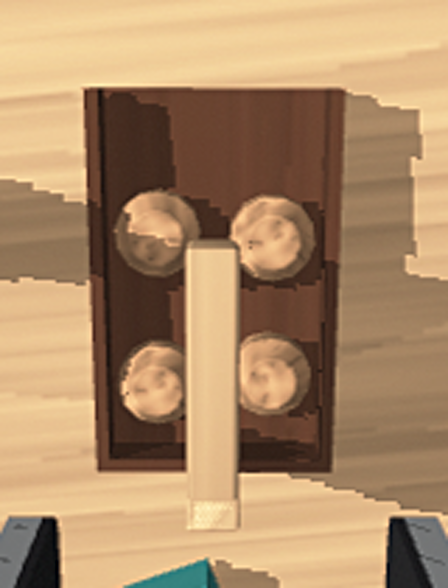

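```bash
python3 -m inch '[[[0.1,0.2,-3],0],[[0,0,-3],0],[[0,0,-3],0],[[0,0,-2.5],0],[[0,0,-1.8],0],[[0,0,0],0],[[0,0,0],0]]' 5 60; python3 -m inch '[[[0,0,0],0],[[0,0,0],0],[[0,0,0],0],[[0,0,0],0],[[0,0,0],0],[[0,0,0],0]]' 0 50;python3 - <<'E'
from h import *
c=cap('wrist','wrist2')
E
```

```text
clock: 2.25
tool_pos: [409.5, -262.0, 39.1]
orientation: [0.0, 0.999, -0.049, 0.0]
ft_force: [0.3, 0.8, -0.1]
grip_width: 0.584
clock: 3.0
tool_pos: [409.7, -261.3, 38.9]
orientation: [0.0, 0.999, -0.049, 0.0]
ft_force: [-1.7, -0.0, 6.5]
grip_width: 0.151
```

View pics/wrist2.png

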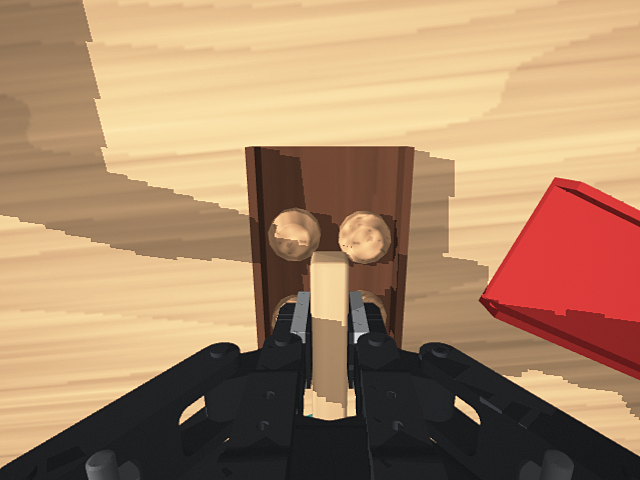

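```bash
python3 -m inch '[[[0,0,0.5],0],[[0,0,1],0],[[0,0,1.5],0],[[0,0,2],0],[[0,0,2],0],[[0,0,2],0],[[0,0,1.5],0],[[0,0,0.7],0],[[0,0,0.2],0],[[0,0,0],0]]';python3 - <<'E'
from h import *
c=cap('wrist','wrist3');c=cap('scene','scene3');crop('scene3',140,120,400,350,3,'s3')
E
```

```text
clock: 4.3
tool_pos: [409.3, -261.0, 152.0]
orientation: [-0.0, 0.999, -0.049, -0.0]
ft_force: [-0.2, -1.5, -2.0]
grip_width: 0.155
```

View pics/wrist3.png

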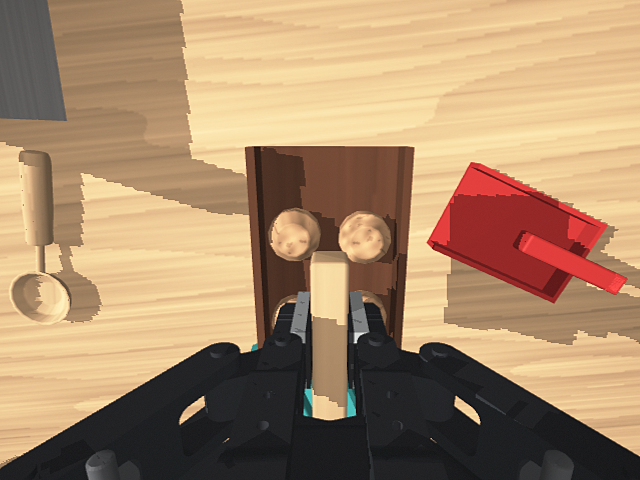

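View pics/s3.png

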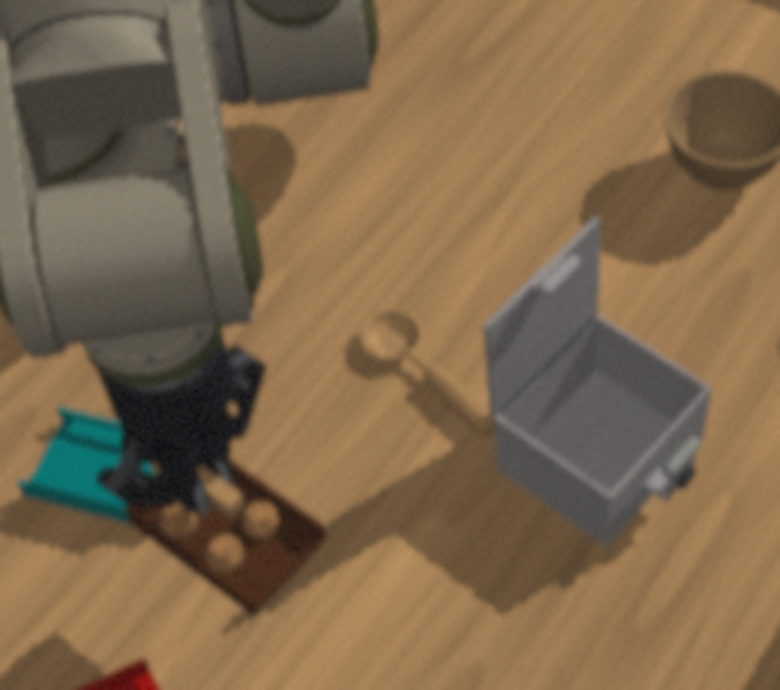

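```bash
python3 -m inch '[[[0,0,0],4],[[0.4,0,0],8],[[0.6,0,0],10],[[0.8,0,0],10],[[1,0,0],10],[[1,0,0],10],[[1,0,0],10],[[1,0,0],10],[[1,0,0],9],[[1,0,0],6.6]]'; python3 -m inch '[[[1.3,0.5,0],0],[[1.6,1,0],0],[[1.6,1.5,0],0],[[1.6,2,0],0],[[1,2,0],0],[[0.5,2,0],0],[[0.2,1.8,0],0],[[0,1.2,0],0],[[0,0.6,0],0],[[0,0.3,0],0]]';python3 - <<'E'
from h import *
c=cap('wrist','wrist4');c=cap('scene','scene4');crop('scene4',200,80,460,310,3,'s4');c=cap('top','top4')
E
```

```text
clock: 5.65
tool_pos: [487.7, -261.0, 151.7]
orientation: [-0.001, 0.753, 0.658, -0.0]
ft_force: [-0.7, -0.3, -2.9]
grip_width: 0.153
clock: 6.9
tool_pos: [565.4, -132.1, 152.4]
orientation: [0.0, 0.755, 0.656, -0.0]
ft_force: [0.5, 0.1, -1.6]
grip_width: 0.153
```

View pics/wrist4.png

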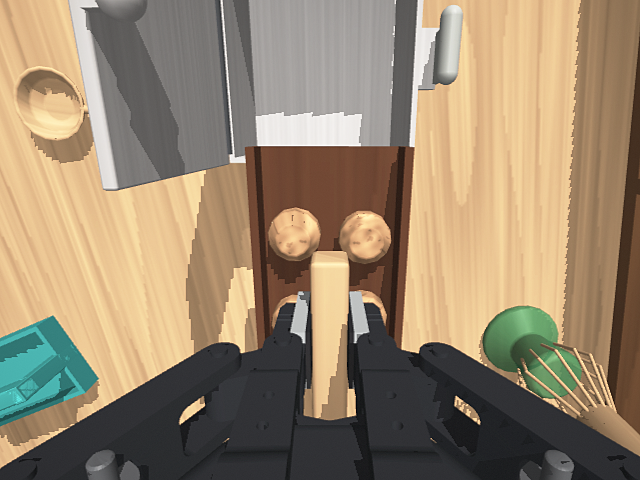

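View pics/s4.png

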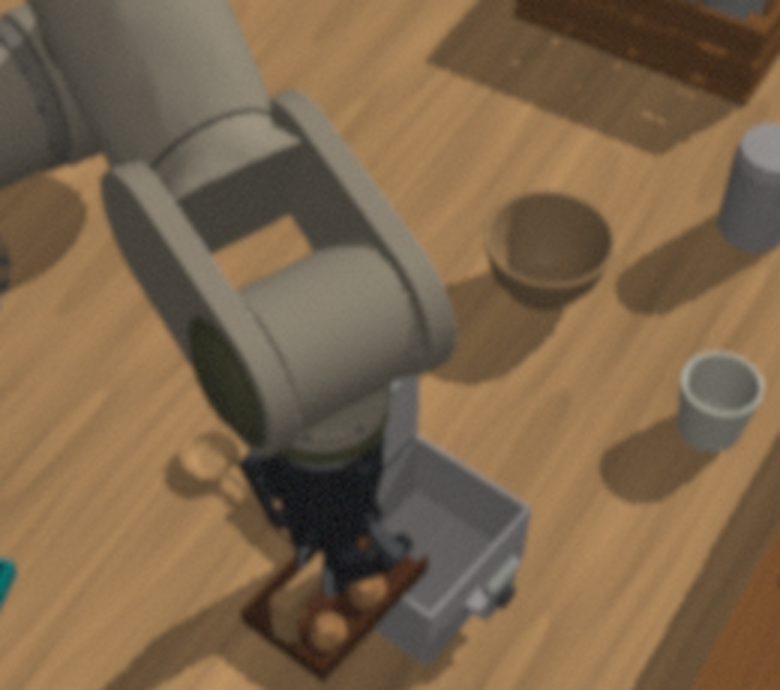

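```bash
python3 - <<'E'
from h import *
c=load('wrist4');W=cloud(c);o=manip.get_obs();t=o['tool_pos'];q=o['orientation'];r=R.from_quat([q[1],q[2],q[3],q[0]])
print(t,q, np.degrees(2*np.arctan2(q[2],q[1])))
T=r.inv().apply((W-t).reshape(-1,3)).reshape(W.shape)
m=np.zeros((480,640),bool);m[340:]=True; m&=(T[...,2]<0)
for z in range(-130,0,10):
    s=T[m&(abs(T[...,2]-z)<5)]
    if len(s): print(z,len(s),s[:,1].min().round(),s[:,1].max().round(),s[:,0].min().round(),s[:,0].max().round())
h=np.radians(-8);C=np.array([575,-13])
L=W[...,:2]-C; lx=L[...,0]*np.cos(h)+L[...,1]*np.sin(h); ly=-L[...,0]*np.sin(h)+L[...,1]*np.cos(h)
Z=W[...,2]
rim=(Z>70)&(Z<79)&(abs(lx)<100)&(abs(ly)<100)
print('rim',lx[rim].min(),lx[rim].max(),ly[rim].min(),ly[rim].max())
for v in (20,60,100,140):
    mm=rim[v]; print(v,[(u,round(lx[v,u]),round(ly[v,u]),round(Z[v,u])) for u in np.where(mm)[0][::4]])
for u,v in [(239,150),(235,155),(105,188),(228,160),(80,10),(440,60),(450,20),(240,160)]: print(u,v,lx[v,u].round(1),ly[v,u].round(1),Z[v,u].round(1))
c=load('wrist4')
# tray plane level
for u,v in [(330,240),(330,160),(270,170),(395,170)]: print(W[v,u].round(1))
E
```

```text
[ 565.432892   -132.48478846  152.33404875] [ 7.56869431e-05  7.54922080e-01  6.55814491e-01 -1.78200223e-05] 81.96287603540246
-100 2646 -20.0 20.0 17.0 22.0
-90 14236 -63.0 63.0 5.0 22.0
-80 16222 -61.0 62.0 -7.0 20.0
-70 10994 -54.0 55.0 -12.0 19.0
-60 9546 -48.0 50.0 -12.0 17.0
-50 4715 -43.0 43.0 -10.0 15.0
-40 974 -35.0 33.0 -11.0 13.0
-30 2432 -6.0 7.0 -35.0 5.0
-20 433 -7.0 7.0 -35.0 1.0
rim -53.09073394600511 80.4234126678277 -60.915255076743485 25.79628214731841
20 [(np.int64(216), -53, 14, 79), (np.int64(221), -50, 14, 78), (np.int64(226), -49, 16, 71), (np.int64(418), 55, 15, 76), (np.int64(440), 69, 16, 71), (np.int64(444), 70, 15, 75), (np.int64(448), 71, 15, 77), (np.int64(452), 73, 14, 78), (np.int64(456), 76, 14, 77), (np.int64(460), 77, 14, 78)]
60 [(np.int64(220), -52, -5, 79), (np.int64(225), -50, -5, 76), (np.int64(229), -49, -4, 72), (np.int64(416), 56, -5, 76), (np.int64(437), 69, -4, 71), (np.int64(441), 70, -4, 73), (np.int64(445), 71, -5, 77), (np.int64(449), 74, -5, 77), (np.int64(453), 76, -5, 78), (np.int64(457), 78, -5, 78)]
100 [(np.int64(224), -52, -26, 79), (np.int64(228), -50, -25, 78), (np.int64(232), -49, -25, 72), (np.int64(413), 55, -25, 77)]
140 [(np.int64(227), -52, -47, 79), (np.int64(231), -50, -47, 77), (np.int64(235), -49, -47, 72), (np.int64(411), 55, -47, 77)]
239 150 -49.2 -53.3 63.3
235 155 -49.2 -55.9 74.0
105 188 -59.6 -60.4 188.2
228 160 -52.5 -58.6 78.0
80 10 -57.6 -14.0 188.5
440 60 69.1 -4.6 75.4
450 20 72.6 14.7 76.2
240 160 -45.9 -58.7 76.0
[ 569.3 -109.4  118.9]
[574.9 -69.8 118.6]
[545.2 -70.5 117.7]
[605.6 -79.  117.7]
```

```bash
python3 -m inch '[[[0.1,0.5,0],0],[[0.2,1,0],0],[[0.3,1.5,0],0],[[0.3,1.7,-0.3],0],[[0.3,1.7,-0.5],0],[[0.3,1.4,-0.7],0],[[0.2,0.9,-0.7],0],[[0.14,0.53,-0.5],0],[[0,0,-0.3],0],[[0,0,0],0]]';python3 - <<'E'
from h import *
c=cap('wrist','wrist5');c=cap('scene','scene5');crop('scene5',250,120,440,310,3.1,'s5')
W=cloud(c)
E
```

```text
clock: 8.3
tool_pos: [583.8, -40.2, 122.2]
orientation: [-0.0, 0.755, 0.656, -0.0]
ft_force: [0.4, 0.1, -2.6]
grip_width: 0.154
```

View pics/wrist5.png

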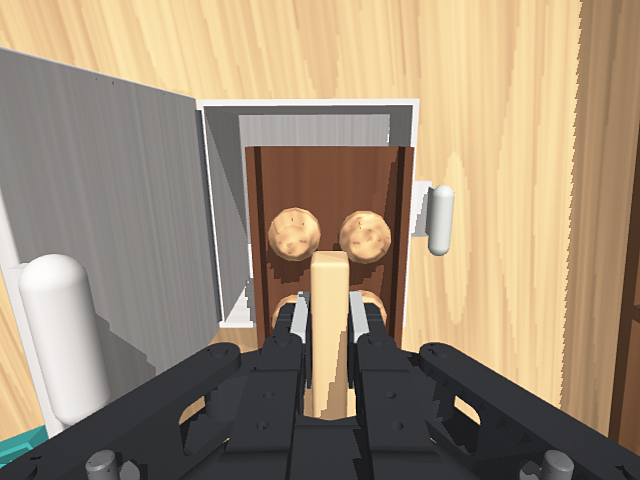

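View pics/s5.png

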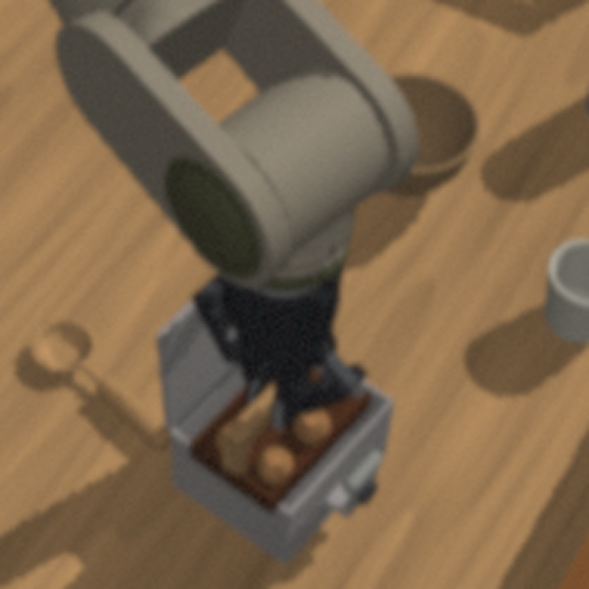

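```bash
python3 - <<'E'
from h import *
c=load('wrist5');W=cloud(c);h=np.radians(-8);C=np.array([577.7,-11.8])
L=W[...,:2]-C; lx=L[...,0]*np.cos(h)+L[...,1]*np.sin(h); ly=-L[...,0]*np.sin(h)+L[...,1]*np.cos(h);Z=W[...,2]
for v in (130,165,200,250): 
    print(v); 
    for u in [202,206,210,214,218,224,230,248,250,256,262,330,398,402,406,410,413,415,417,419,430,440,450]: print((u,round(lx[v,u]),round(ly[v,u]),round(Z[v,u])),end=' ')
print()
for u,v in [(300,101),(300,104),(300,108),(300,112),(300,120),(230,322),(240,324),(238,312),(300,146),(330,150),(330,240)]: print(u,v,lx[v,u].round(1),ly[v,u].round(1),Z[v,u].round(1))
E
```

```text
130
(202, -53, 50, 77) (206, -52, 50, 75) (210, -52, 50, 68) (214, -52, 50, 62) (218, -52, 50, 54) (224, -52, 50, 43) (230, -52, 51, 28) (248, -46, 51, 5) (250, -45, 51, 3) (256, -41, 51, 3) Traceback (most recent call last):
  File "<stdin>", line 6, in <module>
ValueError: cannot convert float NaN to integer
```

```bash
python3 - <<'E'
from h import *
c=load('wrist5');W=cloud(c);h=np.radians(-8);C=np.array([577.7,-11.8])
L=W[...,:2]-C; lx=L[...,0]*np.cos(h)+L[...,1]*np.sin(h); ly=-L[...,0]*np.sin(h)+L[...,1]*np.cos(h);Z=W[...,2]
for v in (110,130,165,200): 
    print(v,[(u,lx[v,u].round(),ly[v,u].round(),Z[v,u].round()) for u in [250,256,262,330,385,390,395,398,402,406,410,413,415,417,419,440]])
for u,v in [(300,101),(300,104),(300,108),(300,120),(230,322),(240,324),(238,312),(300,146),(330,150),(330,240)]: print(u,v,lx[v,u].round(1),ly[v,u].round(1),Z[v,u].round(1))
E
```

```text
110 [(250, np.float64(-35.0), np.float64(61.0), np.float64(45.0)), (256, np.float64(-32.0), np.float64(61.0), np.float64(44.0)), (262, np.float64(-29.0), np.float64(61.0), np.float64(44.0)), (330, np.float64(11.0), np.float64(62.0), np.float64(42.0)), (385, np.float64(43.0), np.float64(62.0), np.float64(41.0)), (390, np.float64(46.0), np.float64(62.0), np.float64(39.0)), (395, np.float64(49.0), np.float64(62.0), np.float64(39.0)), (398, np.float64(51.0), np.float64(62.0), np.float64(40.0)), (402, np.float64(52.0), np.float64(61.0), np.float64(49.0)), (406, np.float64(52.0), np.float64(60.0), np.float64(57.0)), (410, np.float64(52.0), np.float64(60.0), np.float64(68.0)), (413, np.float64(52.0), np.float64(59.0), np.float64(77.0)), (415, np.float64(53.0), np.float64(59.0), np.float64(76.0)), (417, np.float64(54.0), np.float64(59.0), np.float64(76.0)), (419, np.float64(72.0), np.float64(64.0), np.float64(2.0)), (440, np.float64(87.0), np.float64(64.0), np.float64(0.0))]
130 [(250, np.float64(-45.0), np.float64(51.0), np.float64(3.0)), (256, np.float64(-41.0), np.float64(51.0), np.float6
[... 2363 characters left out ...]
), np.float64(19.0), np.float64(104.0)), (406, np.float64(45.0), np.float64(19.0), np.float64(104.0)), (410, np.float64(47.0), np.float64(19.0), np.float64(104.0)), (413, np.float64(64.0), np.float64(8.0), np.float64(38.0)), (415, np.float64(65.0), np.float64(8.0), np.float64(38.0)), (417, np.float64(66.0), np.float64(8.0), np.float64(38.0)), (419, np.float64(68.0), np.float64(8.0), np.float64(37.0)), (440, np.float64(69.0), np.float64(14.0), np.float64(77.0))]
300 101 -3.9 63.3 76.2
300 104 -3.9 61.9 76.7
300 108 -5.5 61.6 56.8
300 120 -9.8 57.8 3.6
230 322 -48.7 -58.8 74.6
240 324 -42.3 -59.2 76.3
238 312 -47.0 -58.7 62.0
300 146 -3.6 42.2 87.4
330 150 10.8 40.3 87.2
330 240 10.8 -4.5 87.8
```

```bash
python3 -m inch '[[[0,0,-0.4],0],[[0,0,-0.4],0],[[0.03,0.2,-0.2],0],[[0.03,0.25,-0.2],0],[[0.03,0.25,-0.2],0],[[0.03,0.2,-0.2],0],[[0,0,0],0]]' 0 25;python3 - <<'E'
from h import *
c=cap('wrist','wrist6')
E
```

```text
clock: 9.28
tool_pos: [585.7, -30.9, 107.6]
orientation: [0.001, 0.755, 0.656, 0.001]
ft_force: [-1.3, 0.7, 9.4]
grip_width: 0.157
```

View pics/wrist6.png

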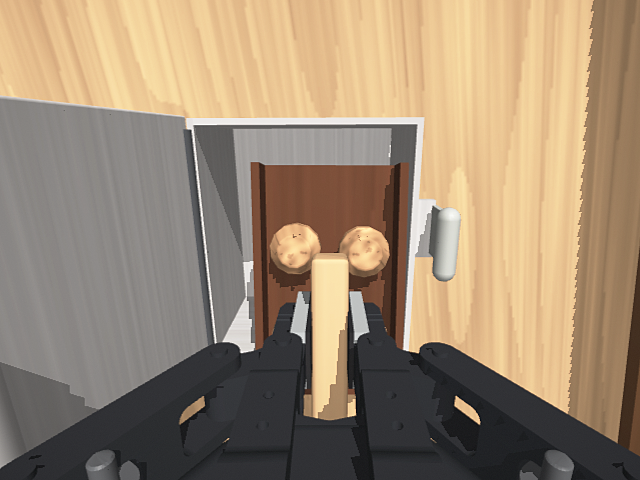

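```bash
python3 -m inch '[[[0.03,0.22,-0.22],0],[[0.03,0.2,-0.22],0],[[0.03,0.2,-0.23],0],[[0.03,0.17,-0.23],0],[[0.02,0.13,-0.25],0],[[0.02,0.13,-0.25],0],[[0.02,0.12,-0.25],0],[[0,0.1,-0.25],0],[[0,0,0],0],[[0,0,0],0]]';python3 - <<'E'
from h import *
c=cap('wrist','wrist7');c=cap('scene','scene7');crop('scene7',250,120,440,310,3.1,'s7')
E
```

```text
clock: 10.58
tool_pos: [587.7, -16.7, 89.1]
orientation: [0.001, 0.755, 0.656, 0.002]
ft_force: [-0.9, 9.2, 12.1]
grip_width: 0.151
```

View pics/wrist7.png

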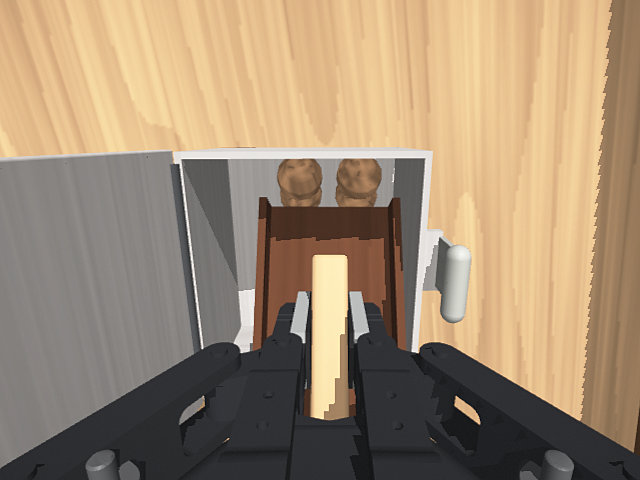

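View pics/s7.png

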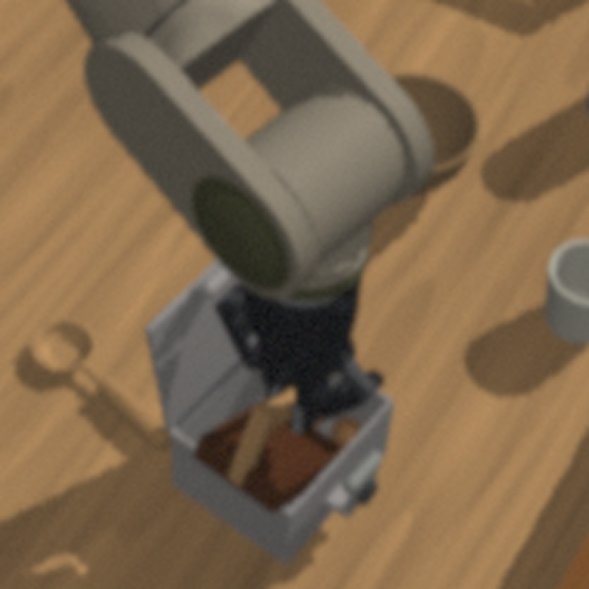

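All four cakes slid out: two stacks of two at the far wall, (300,180) and (358,180); pan empty. Lifting out.

```bash
python3 -m inch '[[[0,0,0.5],0],[[0,0,1],0],[[0,0,2],0],[[0,0,2.5],0],[[0,0,2.5],0],[[0,0,2],0],[[0,0,1],0],[[0,0,0],0]]' 0 40;python3 - <<'E'
from h import *
c=cap('wrist','wrist8');W=cloud(c)
for u,v in [(300,170),(358,170),(330,200),(330,235)]: print(W[v,u].round(0))
E
```

```text
clock: 11.68
tool_pos: [586.9, -18.2, 202.5]
orientation: [0.0, 0.755, 0.656, 0.0]
ft_force: [-0.5, -0.6, -2.2]
grip_width: 0.151
[569.  31.  28.]
[nan nan nan]
[590.  -2.   4.]
[591.   3. 152.]
```

View pics/wrist8.png

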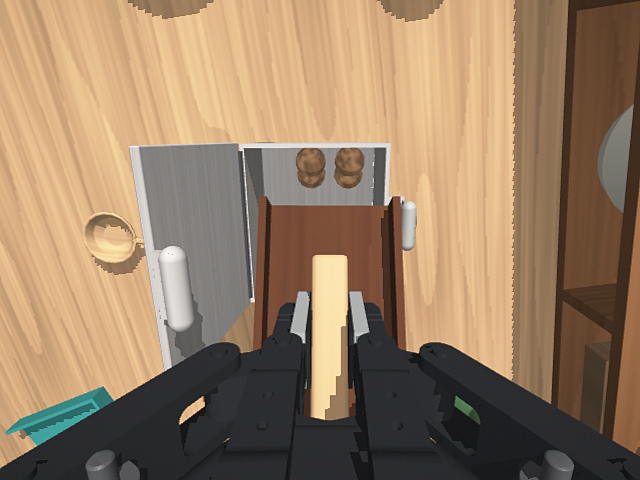

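```bash
python3 -m inch '[[[0,-1,0],0],[[0,-2.5,0],0],[[0,-4,0],0],[[0,-4,0],0],[[-1,-4,0],0],[[-2.5,-3.5,0],0],[[-3,-2,0],0],[[-3,-1,0],0],[[-2,0,0],0],[[0,0,0],0]]'; python3 -m inch '[[[0,0,-1.5],0],[[0,0,-3],0],[[0,0,-3],0],[[0,0,-2.7],0],[[0,0,-1.5],0],[[0,0,-0.8],0],[[0,0,0],0]]';python3 - <<'E'
from h import *
c=cap('scene','scene9');crop('scene9',160,200,360,360,4,'s9')
E
```

```text
clock: 12.98
tool_pos: [470.8, -238.6, 202.1]
orientation: [-0.0, 0.755, 0.655, -0.0]
ft_force: [1.0, 0.3, -1.6]
grip_width: 0.152
clock: 13.85
tool_pos: [472.2, -238.2, 77.0]
orientation: [-0.0, 0.755, 0.656, -0.0]
ft_force: [-0.4, 0.4, -0.9]
grip_width: 0.154
```

View pics/s9.png

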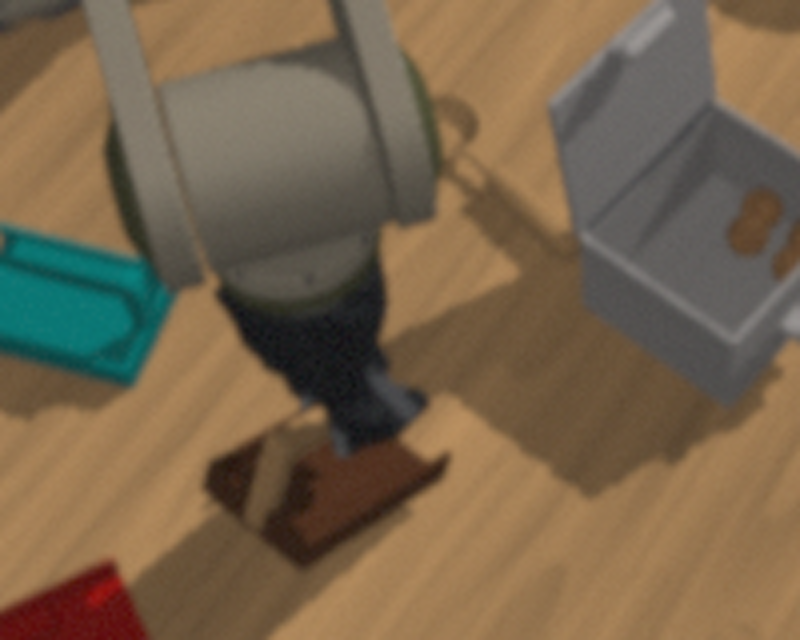

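```bash
python3 -m inch '[[[0,0,-0.5],0],[[0,0,-0.6],0],[[0,-0.3,-0.4],0],[[0,-0.5,-0.4],0],[[0,-0.6,-0.4],0],[[0,-0.5,-0.4],0],[[0,-0.4,-0.4],0],[[0,-0.3,-0.4],0],[[0,-0.2,-0.2],0],[[0,0,0],0]]' 0 25;python3 - <<'E'
from h import *
c=cap('wrist','wrist10');c=cap('scene','scene10');crop('scene10',160,200,360,360,4,'s10')
W=cloud(load('wrist10'))
for u,v in [(330,275),(330,300),(330,330),(330,360),(330,390),(330,200),(330,160),(330,240)]: print(u,v,W[v,u].round(1))
E
```

```text
clock: 15.15
tool_pos: [472.4, -267.7, 41.4]
orientation: [0.002, 0.755, 0.656, -0.0]
ft_force: [-1.7, -3.0, 8.5]
grip_width: 0.154
330 275 [ 476.8 -240.5   68.2]
330 300 [ 475.5 -249.5   69.2]
330 330 [ 474.  -260.3   70.8]
330 360 [ 472.3 -271.9   71.8]
330 390 [ 470.7 -283.6   73.3]
330 200 [ 479.2 -225.1    5.5]
330 160 [ 482.  -205.7    5. ]
330 240 [ 476.4 -244.9    8.6]
```

View pics/wrist10.png

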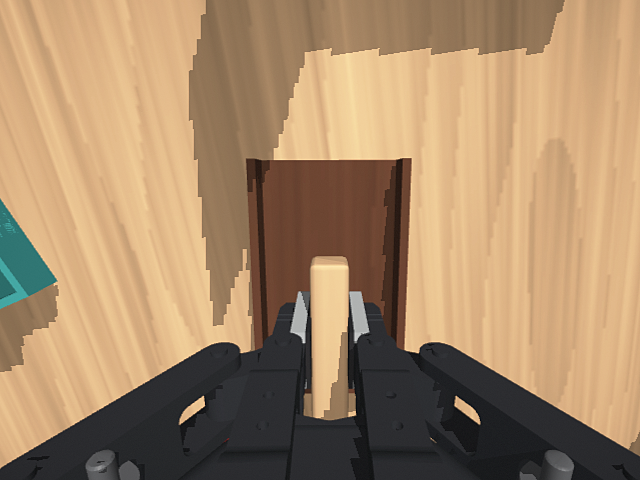

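View pics/s10.png

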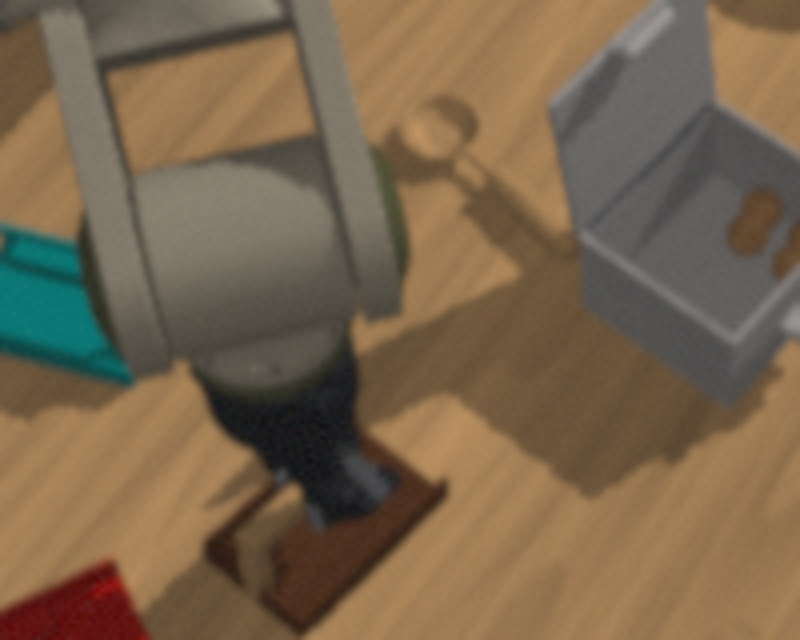

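```bash
python3 -m inch '[[[0,-0.25,-0.25],0],[[0,-0.2,-0.25],0],[[0,-0.1,-0.2],0],[[0,0,0],0],[[0,0,0],0]]'; python3 -m inch '[[[0,0,0],0],[[0,0,0],0],[[0,0,0],0],[[0,0,0],0],[[0,0,0],0]]' 5 40;  python3 -m inch '[[[0,0,1],0],[[0,0,2],0],[[0,0,3],0],[[0,0,5],0],[[0,0,5],0],[[-1,1,0],0],[[0,0,0],0]]'; python3 - <<'E'
from h import *
c=cap('wrist','wrist11')
W=cloud(load('wrist11'));Z=W[...,2];m=(Z>55)&(Z<80)&(abs(W[...,0]-472)<60)&(abs(W[...,1]+272)<60)
P=W[m]; print(len(P),P[:,2].min(),P[:,2].max(),np.median(P[:,2])); print(cv2.minAreaRect(P[:,:2].astype(np.float32)))
E
```

```text
clock: 15.88
tool_pos: [472.3, -273.1, 34.5]
orientation: [0.002, 0.755, 0.656, -0.0]
ft_force: [-2.9, -1.9, 9.9]
grip_width: 0.152
clock: 16.5
tool_pos: [471.9, -271.6, 33.3]
orientation: [-0.0, 0.755, 0.656, 0.0]
ft_force: [0.7, -0.1, -0.1]
grip_width: 0.586
clock: 17.38
tool_pos: [461.6, -261.2, 194.3]
orientation: [0.0, 0.755, 0.656, 0.0]
ft_force: [1.1, 0.1, 0.6]
grip_width: 0.584
1655 55.05072172384138 66.59536124705176 64.3469942237881
((471.6156005859375, -281.4363708496094), (78.32073211669922, 14.045292854309082), 82.05670166015625)
```

View pics/wrist11.png

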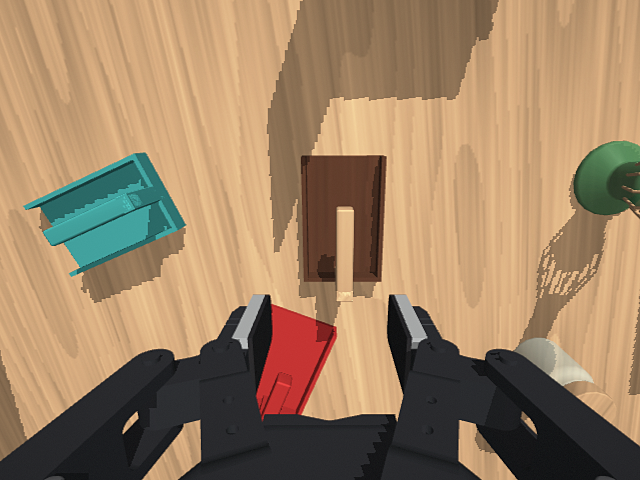

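```bash
python3 -m inch '[[[0,1,0],-8],[[0,2.5,0],-10],[[0,3.5,0],-10.5],[[0,3.5,0],-10.5],[[0,3.5,0],-10.5],[[0,3.5,0],-10.5],[[0,3.5,0],-10],[[0,3,0],-10],[[0.2,2,0],-7],[[0,0.6,0],-3]]' 0; python3 -m inch '[[[0,0,-1],0],[[0,0,-1.5],0],[[0,0,-0.5],0],[[0,0,0],0],[[0,0,0],0]]';python3 - <<'E'
from h import *
q=manip.get_obs()['orientation'];print(np.degrees(2*np.arctan2(q[2],q[1])))
c=cap('wrist','wrist12');c=cap('scene','scene12');crop('scene12',220,120,420,320,3,'s12')
E
```

```text
clock: 18.68
tool_pos: [464.1, 5.4, 192.9]
orientation: [-0.0, 0.998, -0.07, -0.001]
ft_force: [-0.5, -0.1, -0.2]
grip_width: 0.001
clock: 19.3
tool_pos: [464.1, 4.2, 163.6]
orientation: [0.0, 0.998, -0.07, 0.0]
ft_force: [0.3, 0.0, 0.2]
grip_width: -0.0
-8.004860674514294
```

View pics/wrist12.png

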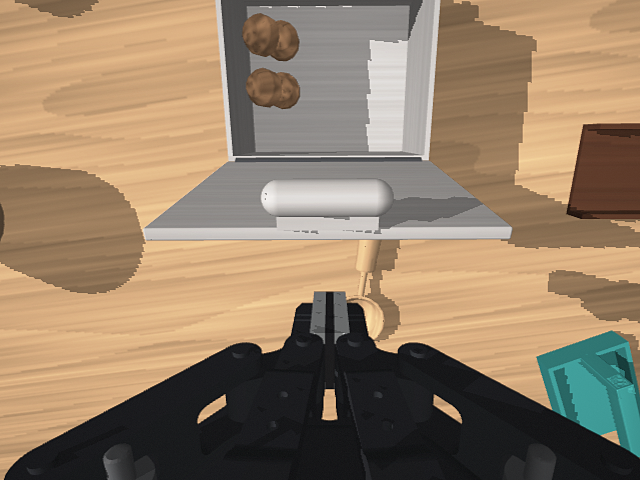

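View pics/s12.png

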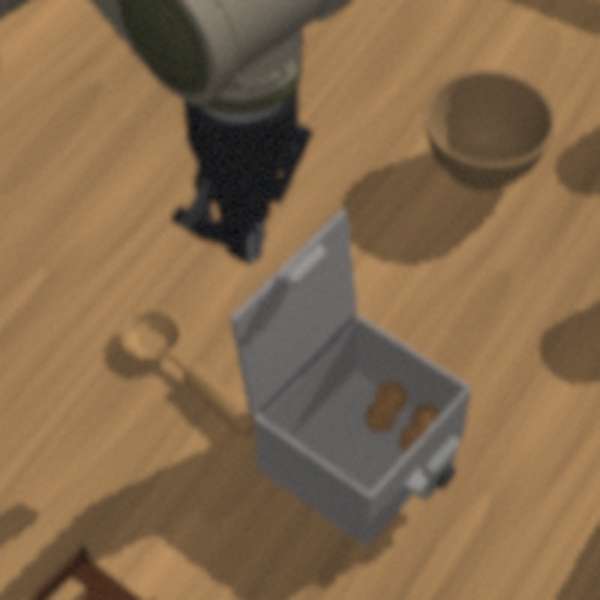

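```bash
python3 -m inch '[[[1.5,-0.2,0],0],[[1.5,-0.21,0],0],[[1.2,-0.17,0],0],[[1,-0.14,0],0],[[0.7,-0.1,0],0],[[1,-0.14,-0.2],0],[[1,-0.14,-0.3],0],[[1,-0.14,-0.4],0],[[0,0,0],0]]';python3 - <<'E'
from h import *
c=cap('wrist','wrist13');c=cap('scene','scene13');crop('scene13',220,120,420,320,3,'s13')
E
```

```text
clock: 20.52
tool_pos: [553.5, -8.2, 153.8]
orientation: [0.0, 0.998, -0.07, -0.0]
ft_force: [-0.4, 1.0, -0.3]
grip_width: 0.004
```

View pics/wrist13.png

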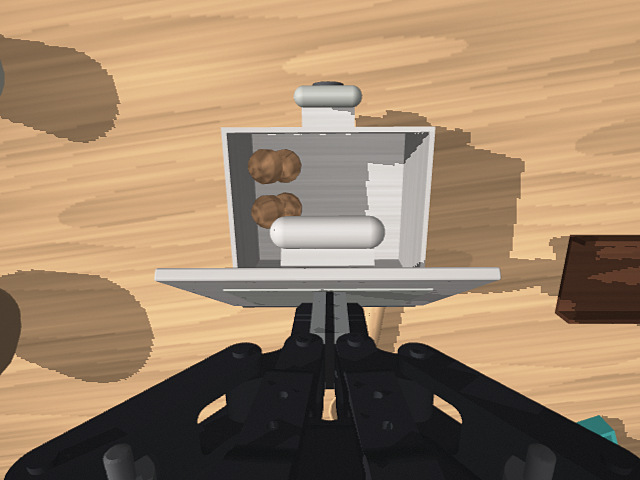

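View pics/s13.png

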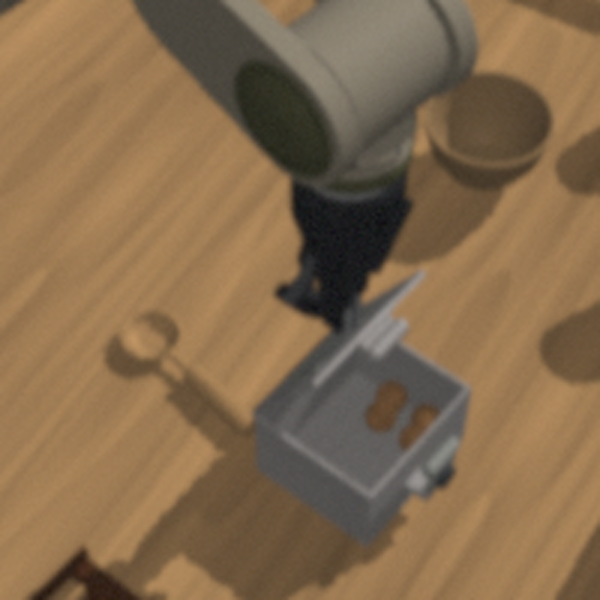

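```bash
python3 -m inch '[[[1,-0.14,-0.6],0],[[0.95,-0.13,-0.72],0],[[0.8,-0.11,-0.85],0],[[0.7,-0.1,-0.95],0],[[0.4,-0.06,-0.7],0],[[0.35,-0.05,-0.68],0],[[0.2,-0.03,-0.5],0],[[0.15,-0.02,-0.45],0],[[0,0,0],0]]';python3 - <<'E'
from h import *
c=cap('scene','scene14');crop('scene14',220,120,420,320,3,'s14')
E
```

```text
clock: 21.75
tool_pos: [598.3, -14.4, 99.5]
orientation: [-0.0, 0.998, -0.07, -0.0]
ft_force: [0.4, 0.4, 0.3]
grip_width: 0.003
```

View pics/s14.png

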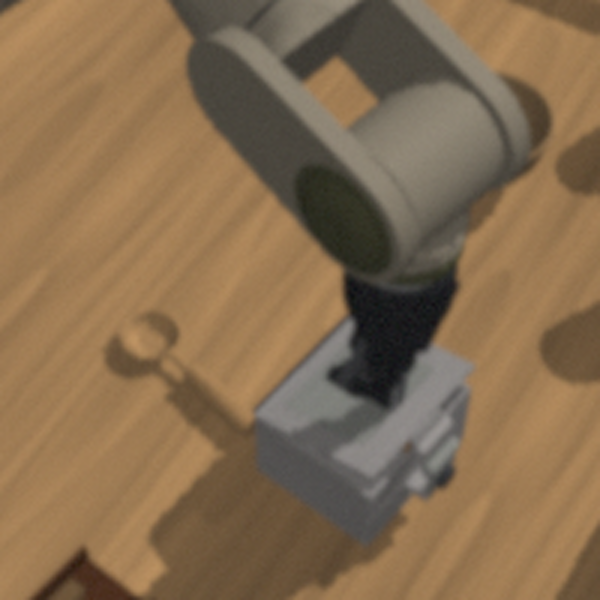

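```bash
python3 -m inch '[[[0,0,1.2],0],[[1.2,-0.17,0.2],0],[[1.2,-0.17,0],0],[[0,0,-0.5],0],[[0,0,-0.7],0],[[0,0,-0.7],0],[[0,0,0],0]]';python3 -m inch '[[[0,0,-0.3],0],[[0,0,-0.3],0],[[0,0,0],0]]';python3 -m inch '[[[0,0,-0.3],0],[[0,0,-0.3],0],[[0,0,0],0]]'
```

```text
clock: 22.68
tool_pos: [622.0, -17.8, 94.4]
orientation: [-0.0, 0.998, -0.07, -0.0]
ft_force: [-0.7, -0.0, 0.5]
grip_width: 0.001
clock: 23.05
tool_pos: [622.9, -17.9, 89.4]
orientation: [0.0, 0.998, -0.07, 0.001]
ft_force: [1.6, 0.3, 3.0]
grip_width: -0.002
clock: 23.42
tool_pos: [621.6, -17.7, 81.9]
orientation: [-0.0, 0.998, -0.07, -0.001]
ft_force: [0.2, -0.4, -0.1]
grip_width: 0.002
```

```bash
python3 -m inch '[[[0,0,-0.15],0],[[0,0,-0.15],0],[[0,0,0],0]]';python3 -m inch '[[[0,0,-0.15],0],[[0,0,0],0],[[0,0,0],0]]'
```

```text
clock: 23.8
tool_pos: [622.2, -17.8, 80.0]
orientation: [-0.0, 0.998, -0.07, -0.0]
ft_force: [-2.1, 0.1, 4.7]
grip_width: -0.001
clock: 24.18
tool_pos: [622.2, -17.8, 79.7]
orientation: [0.0, 0.998, -0.07, 0.0]
ft_force: [-5.6, 0.8, 12.9]
grip_width: 0.003
```

```bash
python3 -m inch '[[[0,0,1],0],[[0,0,3],0],[[0,0,4],0],[[-2,0,4],0],[[-5,0,3],0],[[-6,0,2],0],[[-6,0,0],0],[[-4,0,0],0],[[0,0,0],0]]';python3 - <<'E'
from h import *
c=cap('wrist','wrist15');W=cloud(c)
h=np.radians(-8);C=np.array([577.9,-10.8])
L=W[...,:2]-C; lx=L[...,0]*np.cos(h)+L[...,1]*np.sin(h); ly=-L[...,0]*np.sin(h)+L[...,1]*np.cos(h);Z=W[...,2]
m=(abs(lx)<52)&(abs(ly)<58)&(Z>60)&(Z<110)
A=np.c_[lx[m],ly[m],np.ones(m.sum())];s=np.linalg.lstsq(A,Z[m],rcond=None)[0];print('wrist lid plane',m.sum(),s)
c=cap('scene','scene15');W=cloud(c);L=W[...,:2]-C; lx=L[...,0]*np.cos(h)+L[...,1]*np.sin(h); ly=-L[...,0]*np.sin(h)+L[...,1]*np.cos(h);Z=W[...,2]
m=(abs(lx)<52)&(abs(ly)<58)&(Z>60)&(Z<110)
A=np.c_[lx[m],ly[m],np.ones(m.sum())];print('scene',m.sum(),np.linalg.lstsq(A,Z[m],rcond=None)[0])
X,Y=W[...,0],W[...,1];m=(Z>55)&(Z<80)&(abs(X-472)<60)&(abs(Y+275)<60);P=W[m];print('bar',len(P),np.median(P[:,2]),cv2.minAreaRect(P[:,:2].astype(np.float32)) if len(P) else 0)
cap('top','top15')
E
```

```text
clock: 25.3
tool_pos: [391.3, -17.5, 248.7]
orientation: [0.0, 0.998, -0.07, 0.001]
ft_force: [-0.3, 0.3, -0.1]
grip_width: -0.004
wrist lid plane 9148 [1.76874452e-02 7.29220346e-04 8.15713915e+01]
scene 1949 [-2.40015558e-03 -1.73510396e-04  8.05317394e+01]
bar 274 63.65386352648454 ((471.3332824707031, -284.33892822265625), (77.22992706298828, 15.729231834411621), 83.20455169677734)
```

View pics/scene15.png

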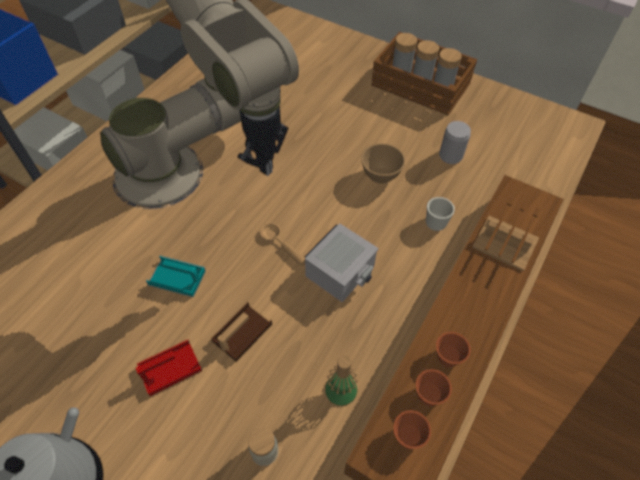

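View pics/wrist15.png

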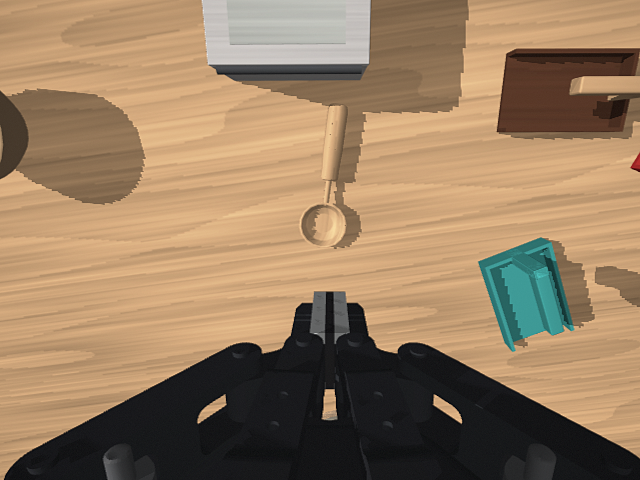

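```bash
python3 - <<'E'
from h import *
for n in('wrist15','scene15','top15'):
    W=cloud(load(n));X,Y,Z=W[...,0],W[...,1],W[...,2]
    m=(X>400)&(X<680)&(Y>-150)&(Y<150)&(abs(Z)<6);A=np.c_[X[m],Y[m],np.ones(m.sum())];print(n,'table slope',np.linalg.lstsq(A,Z[m],rcond=None)[0].round(4))
    h=np.radians(-8);lx=(X-577.9)*np.cos(h)+(Y+10.8)*np.sin(h);ly=-(X-577.9)*np.sin(h)+(Y+10.8)*np.cos(h)
    m=(abs(lx)<50)&(abs(ly)<55)&(Z>60)&(Z<110);A=np.c_[lx[m],ly[m],np.ones(m.sum())];print(' lid',lx[m].min(),lx[m].max(),np.linalg.lstsq(A,Z[m],rcond=None)[0].round(4))
crop('scene15',280,200,400,310,5,'s15')
a=cv2.imread('pics/top0.png');b=cv2.imread('pics/top15.png');d=cv2.absdiff(a,b).max(2)
for nm,(u,v,r) in dict(bowl=(213,226,20),cup=(235,160,14),whisk=(401,160,14),tin=(157,182,18),jar=(462,178,14),spoon=(326,262,10)).items(): print(nm,d[v-r:v+r,u-r:u+r].mean())
E
```

```text
wrist15 table slope [1.000e-04 5.000e-04 5.499e-01]
 lid -49.99766606251717 -10.34386761137265 [1.730e-02 8.000e-04 8.159e+01]
scene15 table slope [-0.0003 -0.0009  0.1912]
 lid -49.94965247371053 49.86227900475215 [-3.30000e-03  0.00000e+00  8.05642e+01]
top15 table slope [3.000e-04 8.000e-04 8.635e-01]
 lid -49.95006856912878 49.97381222733505 [ 4.00000e-04 -4.00000e-04  8.17364e+01]
bowl 2.554375
cup 2.2410714285714284
whisk 2.4719387755102042
tin 2.2731481481481484
jar 2.3431122448979593
spoon 36.005
```

View pics/s15.png

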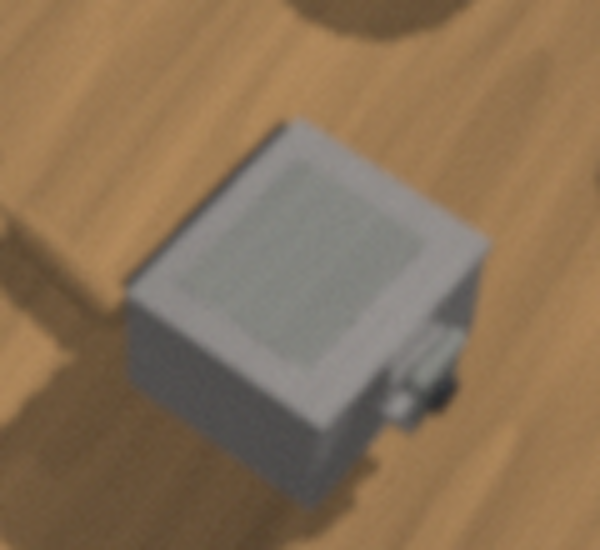

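```bash
python3 - <<'E'
from plant import manip
print(manip.close_job())
E
```

```text
the job is handed in; nothing more can be done
None
```

The cakes are in the caddy, the lid is shut, and the tray stands empty and level on the table. I handed the job in at about 25 s; it reported no verdict.

- **Pour:** I held the dark tray by its pale bar over the caddy and lowered its rear onto the near rim. That tilted it to about 30°. All four cakes slid in, and the fingers stayed clear of them.
- **Tray:** I set the tray down level beside the caddy and released it. The top of its bar measures 64 mm, as it should when the tray stands flat.
- **Lid:** I swung the lid over with the closed fingers and pressed its free edge. The resistance dropped at about 82 mm, then the lid stopped hard at 80 mm with 13 N. After I let go it stayed flat: the slope was -0.003 rad in the scene camera and 0.0004 rad in the top camera.
- **Surroundings:** Bowl, cup, whisk, tin and jar look unchanged from the start. The robot was clear of everything at hand-in.

**Checks that disagreed:**
- The wrist camera, seeing only the hinge half of the lid at the edge of its picture, gave a slope of 0.017 rad. That is still under the 0.03 limit.
- The top-camera comparison for the spoon differed strongly, most likely because the arm now stood over it. By eye, the scene picture shows the spoon where it was.

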